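# Refit the grating plate in the cheese-grating box

### The job

Refit the grating plate in the beech grating box: start its narrow end in the box's dovetail ways and let go of it there, part way in, then take a fresh hold and slide it home until it wedges tight between the rails, its shoulder about level with the open end of the box. Let go, and leave the beaker, the bowl and the cheese where they are.

Things in the scene. Friction and masses are not known exactly. Their poses are not given: they have to be found in the camera images.
- grating_box: Beech grating box with a shut catch drawer, 225 mm long, 104 wide, 80 high, held fast on the bench by suction feet. Origin: on the bench under the middle of its open end; x runs level along the ways from the open end into the box, z up. Two level ledges 58 mm above the bench, from x = 0 on, carry the plate; the end wall there is no higher. The plate never reaches the closed end (x = 217 mm).
- ways_mouth (a point): Middle of the ways at the open end face, at ledge height (58 mm above the bench): where the plate's origin stands when the plate is wedged home. Axes as the box's.
- left_rail: Undercut rail along the ledge on the box's +y side, 217 mm long, fixed. Origin: foot of its flank at the open end, 33 mm from the middle line, 10 mm above the ledge; axes as the box's. It spans 10 to 21 mm above the ledge; the flank leans 15 degrees over the plate, and the rails draw together by 2.5 degrees each towards the closed end.
- right_rail: The same rail, mirrored, on the box's -y side.
- grating_plate: Grating plate: beech frame, toothed steel middle, about 0.3 kg. Body 190 mm long, 20 thick, a wedge in plan: 66 mm wide at the shoulder, 49 at the nose (2.5 degrees a side). The lower 10 mm of its sides are upright, above they slope in by 15 degrees. A narrow tail sticks out behind the shoulder. Origin: underside, middle of the shoulder; x to the nose, z up (teeth up). Starts flat on the bench, nose roughly to the box.
- plate_hold (a point): Point on the plate's middle line, underside, 62 mm ahead of the shoulder: a good place to carry it by its sides (61 mm wide here; balance point about 28 mm further on) with the nose free to enter the ways. Axes as the plate's. Let go with 105 mm or more of its body in the box, the plate lies level on the ledges; with less it tips at the open end.
- plate_tail (a point): Middle of the plate's tail, a beech tongue 22 mm wide, 16 thick: 26 mm behind the shoulder, 9 mm above the underside. The tail's round end is 26 mm further back; it stays outside the box. Side play: 8 mm with only the nose in, 3 with 70 mm to go, none when home, where the plate stops within a millimetre. A square push of 10 to 20 N along the ways wedges it for good; side load or pressing down wastes push.
- beaker: Bystander: clear plastic beaker, 86 mm across, 125 mm high. Origin under its middle.
- steel_bowl: Bystander: steel bowl, 130 mm across, 60 mm high. Origin under its middle.
- cheese: Bystander: piece of hard cheese, 85 x 47 x 34 mm. Origin under its middle.
There are look-alikes about, which are no part of the job. Several things have the shape of the grating_box; the one meant has the colours described above.

How it is judged:
On the way:
1. the plate lies part way in the ways (50 to 185 mm of its body inside, shoulder still outside), with nothing of the robot touching it (x of grating_plate in the frame of grating_box between -0.14 and -0.005 m and y of grating_plate in the frame of grating_box between -0.012 and 0.012 m and z of grating_plate in the frame of grating_box between 0.044 and 0.064 m and angle between the x axis of grating_plate and the x axis of grating_box, either way round below 0.15 rad and contact force between each of the arm, the fingers and grating_plate below 0.05 N), for 0.2 s.
At the end, for the whole second after the job is handed in: The plate lies at rest on the ledges, shoulder within 4 mm of the box's open end, straight in the ways (1.7 degrees, 3 mm) and wedged: each rail still presses on it with over 1 N (a square push of some 6 N does that). Beaker, bowl and cheese are within 40 mm of where they stood (x of grating_plate in the frame of grating_box between -0.004 and 0.004 m and y of grating_plate in the frame of grating_box between -0.003 and 0.003 m and z of grating_plate in the frame of grating_box between 0.055 and 0.061 m and angle between the x axis of grating_plate and the x axis of grating_box, either way round below 0.03 rad and contact force between grating_plate and left_rail above 1 N and contact force between grating_plate and right_rail above 1 N and linear speed of grating_plate below 0.01 m/s and distance of each of beaker, steel_bowl, cheese from where it was at the start of the episode below 0.04 m); the robot touches nothing.
It fails at once if the beaker or the bowl is tipped over (angle between any of beaker, steel_bowl's own z axis and vertical above 0.5 rad).
It also fails if it takes over 61 s, if anything falls off the work surface, if the arm or the gripper's body presses on something with over 40 N, if the wrist force passes 120 N, or if a joint passes its speed limit or range.

### The arm

A 6-joint arm with a two-finger parallel gripper is mounted at the origin on the work surface. World frame = base frame: x ahead of the robot, y to its left, z up, the work surface at z = 0. Lengths are in m, angles in rad, forces in N, time in s.
With the tool pointing down it reaches from about 0.25 to 0.8 m from the base axis. Payload 3.9 kg.
Tool frame: the origin (TCP) lies at the very end of the fingers, on their centre line; the grasp point (between the pads) lies r.pinch_z behind it (r.pinch_z is the distance from the TCP to the grasp point, in m); z points along the fingers, y is the line along which they close (so a half turn about z gives the same grasp; the last joint's range is limited). The gripper opens to 85 mm and grips with 20 to 120 N. Pads are 22 mm wide; open, the fingers measure 114 mm over their backs; the gripper's body (76 mm by 85 mm) begins 54 mm behind the grasp point. The pads swing forward as they close: fully open they stand 13 mm farther back than shut.
Start: joints at [1.349, 0.26, -0.138, 1.173, 0, 1.571], TCP at [0.115, 0.512, 0.231] pointing down, gripper open.
Joint ranges: [-2.78, 2.78], [-0.83, 1.72], [-1.28, 1.37], [-1.9, 2.12], [-1.57, 1.48], [-3.14, 3.14]. Speed limits (rad/s): [2.57, 2.57, 3.14, 3.14, 3.14, 3.14].

### API

Orientations are given as a unit quaternion [w, x, y, z].
In Python, from station import r gives the robot as it stands. Calls block until the motion is done:
- r.goto(position, orientation): joint-space move of the TCP to a pose.
- r.movel(position, v=0.15, rotation=None, f_stop=None): straight line of the TCP; rotation=None keeps the orientation; v is the mean speed in m/s. With f_stop (N) it stops when the force on the tool has changed by that much, and returns True; else False.
- r.goto_joints(angles): joint-space move.
- r.let_go() and r.clamp(): open the fingers fully, or close them until they stop; the grip force is fixed at half the most.
- r.hold(seconds).
- r.ik(position, orientation): joint angles nearest the present ones, or None.
- r.observe(): the state.
- r.capture(name): name is "side" or "top"; returns a dict with "image" (400x640x3 uint8, red, green, blue), "fx", "fy", "cx", "cy" (pixels), "cam_to_world" (4x4, takes a point from camera to world coordinates). Camera axes: x right, y down, z forward; pixel columns grow to the right and rows downward; lengths in m; the calibration is good to about 2 mm. A picture is of the moment at which its call begins. There is no depth.
A pose or a line that the arm cannot do raises r.MotionError and nothing moves.
- r.job_done(): hands the job in; it is judged then, once.
The state is a dict: "time_s": time; "q": joint angles; "joint_velocities": joint speeds; "tau": joint torques, N m; "eef_pos": TCP position; "eef_rot": TCP orientation; "wrist_force": force on the tool from outside, world axes, zero at the start; "ft_torque": the same for the moment, N m; "gripper_width": finger opening in m; "grasp_force": force on a finger pad.
Only numpy, scipy, OpenCV 4.12 (cv2) and the standard library are available. Lean on these libraries where they do the work, as an engineer would, in place of code of your own. Each camera call takes 0.05 s, during which the arm holds its last target. There are 200 camera calls.

## Working session

There is one attempt and no reset: what is moved stays moved. The work goes in short steps, each a Python script; the robot and the scene stay as the last script left them, time stands still between calls to the robot, and variables do not carry over. Pictures are saved under pics/ and viewed, at most 12 in all, crops included, and the job is handed in when it is done.

```bash
mkdir -p pics; ls
python3 - <<'E'
from station import r
import cv2,numpy as np
for n in("top","side"):
    c=r.capture(n);cv2.imwrite(f"pics/{n}0.png",c["image"][:,:,::-1]);np.savez(f"{n}.npz",**c)
    print(n,c["fx"],c["fy"],c["cx"],c["cy"],np.round(c["cam_to_world"],4).tolist())
o=r.observe();print(o["time_s"],o["eef_pos"],o["eef_rot"],o["gripper_width"],r.pinch_z)
E
```

```text
pics
top 507.2128318855519 507.2128318855519 314.47320458900356 200.84706211763535 [[0.1273, -0.967, 0.2207, 0.2322], [-0.9919, -0.1254, 0.0225, -0.0686], [0.0059, -0.2218, -0.9751, 1.3077], [0.0, 0.0, 0.0, 1.0]]
side 407.9496591088692 407.9496591088692 312.25110648626645 193.1669729355007 [[0.8881, -0.271, 0.3712, 0.0008], [-0.4593, -0.4953, 0.7374, -1.0162], [-0.016, -0.8254, -0.5644, 0.8073], [0.0, 0.0, 0.0, 1.0]]
0.1 [0.11534397 0.51151722 0.2305573 ] [-9.64569878e-05  1.10652826e-01  9.93858723e-01 -8.83873788e-04] 0.08541444944828812 0.0187
```

View pics/top0.png

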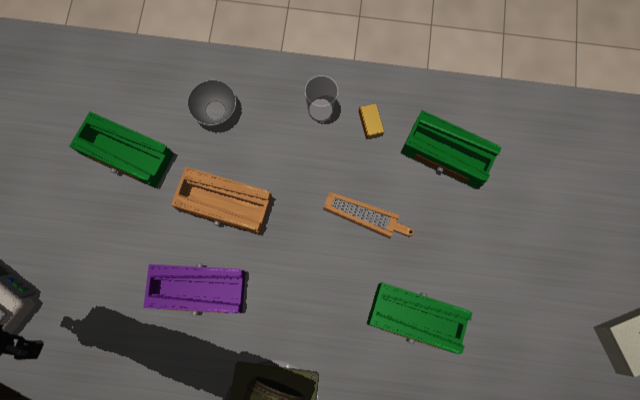

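View pics/side0.png

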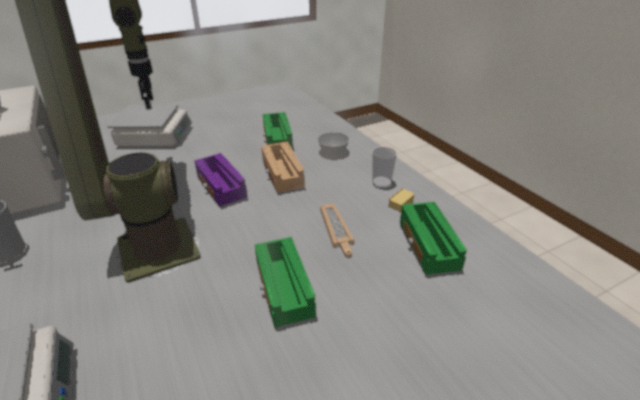

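The beech box spans about (173–271, 167–234) in the top view. The plate lies at (325–412, 193–236), with its nose to the left, towards the box. I'll enlarge that area.

Run:
```python
import cv2
i=cv2.imread("pics/top0.png")
a=cv2.resize(i[155:245,165:285],None,fx=6.5,fy=6.5,interpolation=cv2.INTER_CUBIC);cv2.imwrite("pics/box.png",a)
a=cv2.resize(i[180:250,315:420],None,fx=7.5,fy=7.5,interpolation=cv2.INTER_CUBIC);cv2.imwrite("pics/plate.png",a)
```

```text
(no output)
```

View pics/box.png

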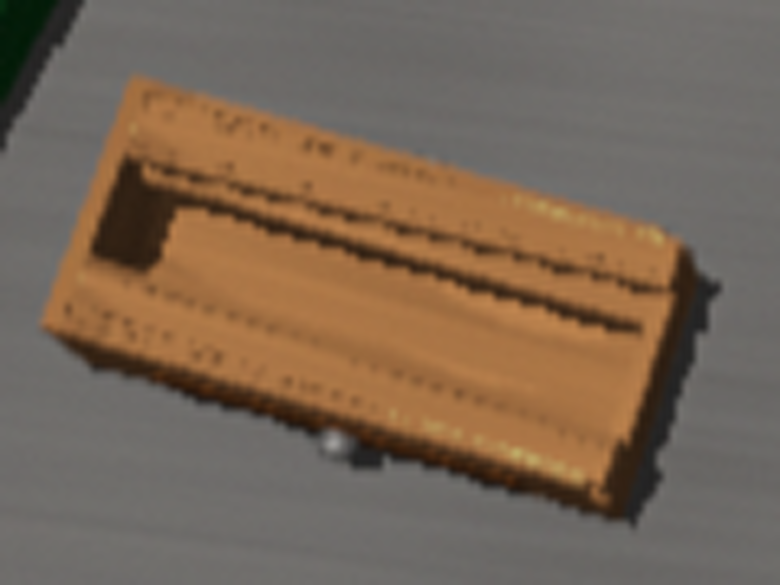

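View pics/plate.png

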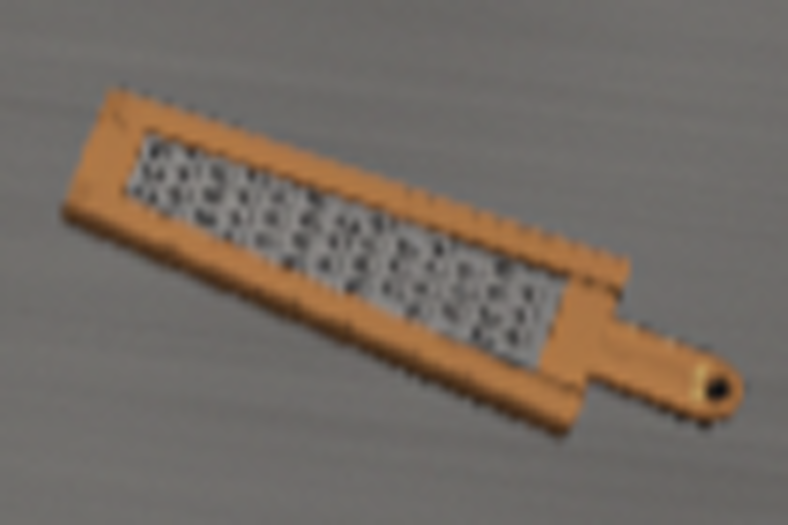

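```bash
cat > h.py <<'E'
import numpy as np
from scipy.optimize import least_squares
def ray(c,px,z):
    px=np.atleast_2d(px);d=np.c_[(px[:,0]-c["cx"])/c["fx"],(px[:,1]-c["cy"])/c["fy"],np.ones(len(px))]
    M=c["cam_to_world"];d=d@M[:3,:3].T;o=M[:3,3]
    return (o+d*((z-o[2])/d[:,2])[:,None])[:,:2]
def crop(p,s,o): return (np.array(p,float)+.5)/s-.5+np.array(o)
def fit(P,L,x0):
    "pose x,y,yaw putting local points L on P"
    f=lambda v:(np.c_[np.cos(v[2])*L[:,0]-np.sin(v[2])*L[:,1]+v[0],np.sin(v[2])*L[:,0]+np.cos(v[2])*L[:,1]+v[1]]-P).ravel()
    s=least_squares(f,x0);return s.x,np.round(s.fun.reshape(-1,2)*1e3,1)
E
python3 - <<'E'
from h import *
c=np.load("top.npz")
P=ray(c,crop([(138,75),(42,327),(688,240),(604,508)],6.5,(165,155)),.079)
print(np.round(P,4).tolist(),np.linalg.norm(P[0]-P[1]),np.linalg.norm(P[0]-P[2]),np.linalg.norm(P[1]-P[3]),np.linalg.norm(P[2]-P[3]))
# box x from open to closed; image upper = +x world
x=P[:2].mean(0)-P[2:].mean(0);yaw=np.arctan2(x[1],x[0]);n=np.array([-np.sin(yaw),np.cos(yaw)])
s=1 if (P[0]-P[1])@n>0 else -1
print(yaw,s)
L=np.array([[.225,s*.052],[.225,-s*.052],[0,s*.052],[0,-s*.052]])
print(*fit(P,L,[*P[2:].mean(0),yaw]))
Q=ray(c,crop([(112,90),(65,205),(630,262),(570,420)],7.5,(315,180)),.02)
print(np.round(Q,4).tolist(),np.linalg.norm(Q[0]-Q[1]),np.linalg.norm(Q[0]-Q[2]),np.linalg.norm(Q[2]-Q[3]))
x=Q[:2].mean(0)-Q[2:].mean(0);yaw=np.arctan2(x[1],x[0])
L=np.array([[.19,s*.0218],[.19,-s*.0218],[0,s*.0303],[0,-s*.0303]])
print(*fit(Q,L,[*Q[2:].mean(0),yaw]))
print("tail end",ray(c,crop([(742,388)],7.5,(315,180)),.017))
E
```

```text
[[0.5577, 0.2926], [0.4545, 0.3106], [0.5199, 0.0717], [0.413, 0.0878]] 0.10469907151305853 0.22416095098510075 0.22655666688756596 0.1081085583089882
1.394087219177196 -1
[0.46681824 0.07987674 1.39695576] [[-0.7 -0.2]
 [ 0.  -0.1]
 [-1.9 -0.8]
 [ 2.6  1. ]]
[[0.5534, -0.0747], [0.5106, -0.0635], [0.5157, -0.2596], [0.4582, -0.2442]] 0.04423993903233473 0.18864387329278434 0.0595699658029301
[ 0.48662468 -0.25270172  1.32771822] [[ 0.1  1.2]
 [ 0.6  0.5]
 [ 0.3 -0.4]
 [-1.  -1.2]]
tail end [[ 0.47734991 -0.30221681]]
```

```bash
cat >> h.py <<'E'
def quat(a): return [0,float(np.cos(a/2)),float(np.sin(a/2)),0]
def at(pose,x,y=0): c,s=np.cos(pose[2]),np.sin(pose[2]); return np.array([pose[0]+c*x-s*y,pose[1]+s*x+c*y])
BOX=[.4668,.0799,1.396]; PLATE=[.4866,-.2527,1.3277]
E
python3 - <<'E'
from h import *
from station import r
p=at(PLATE,.062)
for a in (PLATE[2],PLATE[2]-np.pi):
    q=r.ik([*p,.2],quat(a)); print(a,None if q is None else np.round(q,2))
a=PLATE[2] if 0 else None
best=min((x for x in (PLATE[2],PLATE[2]-np.pi) if r.ik([*p,.2],quat(x)) is not None),key=lambda x:abs(r.ik([*p,.2],quat(x))[5]))
print("a",best)
r.goto([*p,.12],quat(best))
print(r.movel([*p,.0],v=.08,f_stop=4),r.observe()["eef_pos"])
import cv2
c=r.capture("side");np.savez("side1.npz",**c)
cv2.imwrite("pics/s1.png",cv2.resize(c["image"][150:290,260:420,::-1],None,fx=4,fy=4,interpolation=cv2.INTER_CUBIC))
o=r.observe();print(o["time_s"],o["wrist_force"],o["gripper_width"])
E
```

```text
1.3277 [-0.37  0.3  -0.17  1.1   0.    1.45]
-1.813892653589793 [-0.37  0.3  -0.17  1.1   0.   -1.69]
a 1.3277
False [ 0.50202832 -0.1927129   0.00051582]
4.65 [-0.04022806 -0.45236653 -0.95304184] 0.08568207070130632
```

View pics/s1.png

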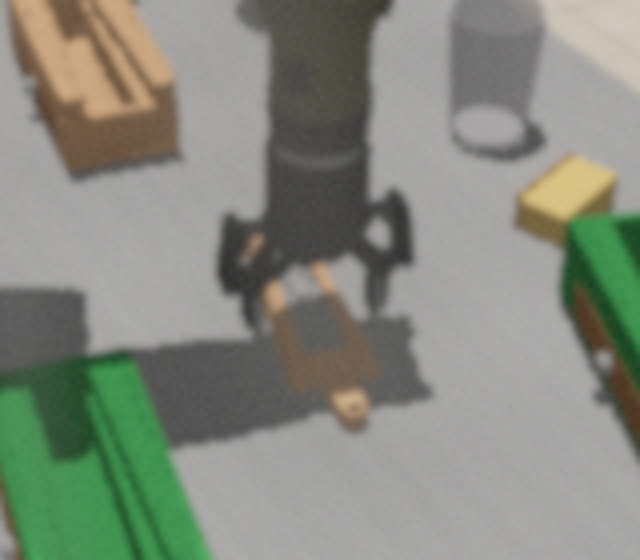

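The fingers straddle the plate, which runs from about (265,290) to (350,420) in the crop, and the tips look clear of the bench. I'll go slightly lower, with a force stop, then grip and lift.

Run:
```python
from h import *
from station import r
import cv2
p=at(PLATE,.062)
print(r.movel([*p,-.003],v=.02,f_stop=4))
r.clamp();o=r.observe();print(o["gripper_width"],o["grasp_force"],o["wrist_force"],o["eef_pos"])
e=o["eef_pos"]
r.movel([e[0],e[1],.12],v=.1)
# align above approach: plate shoulder at box x=-.23 -> hold at -.168
r.goto([*at(BOX,-.168),.11],quat(BOX[2]))
o=r.observe();print(o["gripper_width"],o["grasp_force"],o["wrist_force"],o["eef_pos"],o["time_s"])
for n in("side","top"):
    c=r.capture(n);np.savez(n+"2.npz",**c);cv2.imwrite(f"pics/{n}2full.png",c["image"][:,:,::-1])
a=cv2.resize(cv2.imread("pics/side2full.png")[120:250,245:385],None,fx=4,fy=4,interpolation=cv2.INTER_CUBIC)
cv2.imwrite("pics/s2.png",a)
```

```text
False
0.05886305365855086 64.15522199124098 [-1.65701437  1.50421972  5.153787  ] [ 0.50150749 -0.1924642  -0.00240236]
0.05892863822983713 64.8607982910471 [ 1.55165883 -0.89284509 -3.08373626] [ 0.43710351 -0.08493109  0.10978477] 7.2667
```

View pics/s2.png

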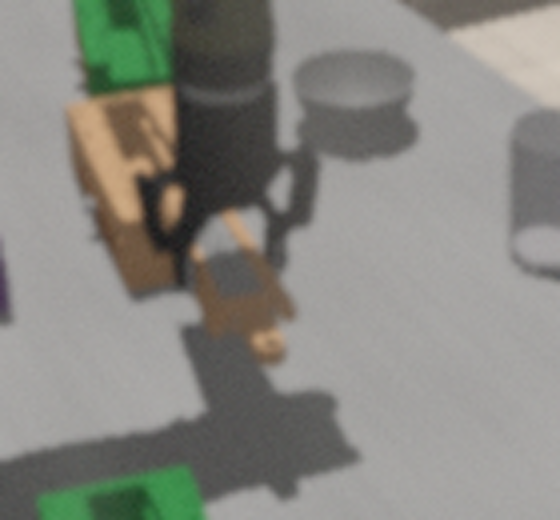

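The plate is held with the shoulder at crop (205–295, 300–330) and the tail end at (268,355). The wrist reads 3.1 N, which matches the plate's weight. Next is the top view, to check yaw, slip and droop.

Run:
```python
import cv2
i=cv2.imread("pics/top2full.png")
a=cv2.resize(i[150:250,240:370],None,fx=6,fy=6,interpolation=cv2.INTER_CUBIC);cv2.imwrite("pics/t2.png",a)
```

```text
(no output)
```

View pics/t2.png

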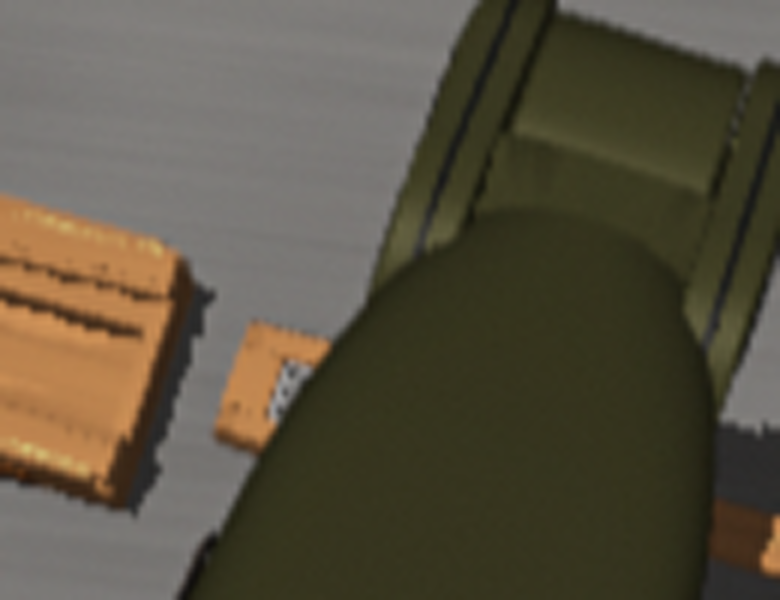

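```bash
cat >> h.py <<'E'
def proj(c,P):
    M=np.linalg.inv(c["cam_to_world"]);p=np.atleast_2d(P)@M[:3,:3].T+M[:3,3]
    return np.c_[p[:,0]/p[:,2]*c["fx"]+c["cx"],p[:,1]/p[:,2]*c["fy"]+c["cy"]]
def inbox(P): 
    d=np.atleast_2d(P)-BOX[:2];c,s=np.cos(BOX[2]),np.sin(BOX[2]);return np.c_[d@[c,s],d@[-s,c]]
E
python3 - <<'E'
from h import *
c=np.load("top2.npz")
px=crop([(250,322),(217,428)],6,(240,150))
for z in(.122,.132):
    N=ray(c,px,z);print(z,np.round(inbox(N)*1e3,1).tolist(),np.linalg.norm(N[0]-N[1]))
B=ray(c,crop([(185,255),(112,500)],6,(240,150)),.079);print(np.round(inbox(B)*1e3,1))
s=np.load("side2.npz")
for z in(.122,.130,.138): print(z,proj(s,[*at(BOX,-.282),z]))
print("obs",crop([(268,360)],4,(245,120)))
print("mouth corner proj side",proj(s,[[*at(BOX,0,.052),0],[*at(BOX,0,-.052),0],[*at(BOX,0,.052),.079]]))
# box in first side image: bottom corners of open end crop s1 (75,178),(180,155)
s=np.load("side1.npz")
print(inbox(ray(s,crop([(75,176),(180,157)],4,(260,150)),0))*1e3, inbox(ray(s,crop([(67,112),(178,88)],4,(260,150)),.07))*1e3)
E
```

```text
0.122 [[-39.3, -24.9], [-40.2, 19.8]] 0.04475887842115524
0.132 [[-40.6, -23.0], [-41.5, 21.4]] 0.0443813747261803
[[  0.7 -52.3]
 [ -3.4  54.2]]
0.122 [[314.17508025 210.01542084]]
0.13 [[314.13684648 207.72013067]]
0.138 [[314.09830877 205.40659496]]
obs [[311.625 209.625]]
mouth corner proj side [[276.08804093 195.04355377]
 [304.64866129 189.71941644]
 [274.54539168 175.82663725]]
[[  5.9930245   42.3745649 ]
 [  5.20608191 -53.44915403]] [[  1.01582975  46.02305953]
 [  8.11675518 -54.43744549]]
```

Run:
```python
from h import *
from station import r
import cv2
def go(sh,z,v,f,y=.0015):
    s=r.movel([*at(BOX,sh+.062,y),z],v=v,f_stop=f);o=r.observe()
    print(sh,s,np.round(inbox(o["eef_pos"][:2])*1e3,1),np.round(o["eef_pos"][2],4),np.round(o["wrist_force"],1),o["time_s"]);return s
ok=not go(-.225,.0615,.1,8) and not go(-.15,.0605,.06,8) and not go(-.082,.0600,.05,8)
for n in("top","side"):
    c=r.capture(n);np.savez(n+"3.npz",**c);cv2.imwrite(f"pics/{n}3full.png",c["image"][:,:,::-1])
a=cv2.resize(cv2.imread("pics/top3full.png")[150:250,190:320],None,fx=6,fy=6,interpolation=cv2.INTER_CUBIC);cv2.imwrite("pics/t3.png",a)
```

```text
-0.225 False [[-163.3    0.9]] 0.0617 [-0.2  0.1 -2.2] 8.0083
-0.15 False [[-88.3   1.6]] 0.0605 [ 1.2  0.9 -3.3] 9.4083
-0.082 False [[-20.1   0. ]] 0.0603 [ 3.8 -3.6 -5. ] 10.9167
```

View pics/t3.png

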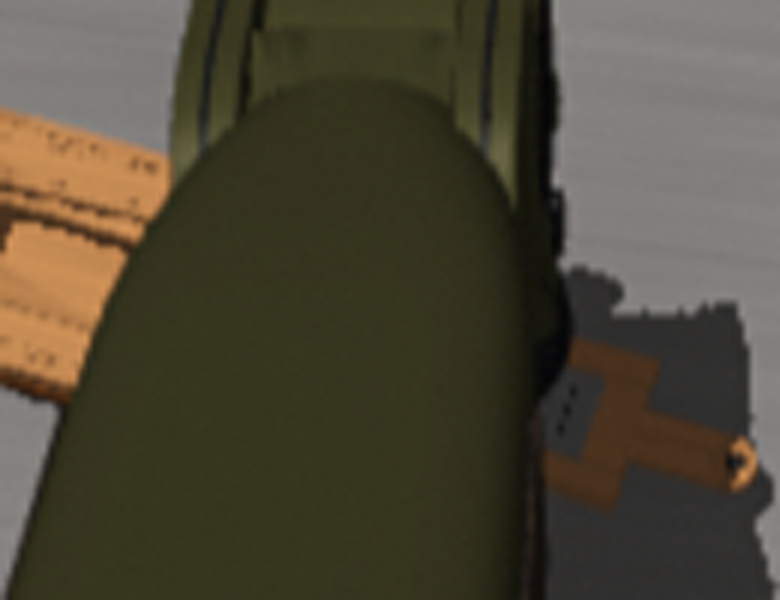

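The nose is in, with the shoulder at crop (658,360)–(612,505) and the tail end at (757,465). The force is small. I'll check against the box axis, lower it onto the ledges and release.

Run:
```python
from h import *
from station import r
import cv2
c=np.load("top3.npz")
P=inbox(ray(c,crop([(658,360),(612,508)],6,(190,150)),.082))*1e3
print(P.round(1).tolist(),(inbox(ray(c,crop([(757,465)],6,(190,150)),.078))*1e3).round(1))
o=r.observe();e=o["eef_pos"]
s=r.movel([*at(BOX,-.020,0),.0565],v=.03,f_stop=6)
o=r.observe();print(s,o["eef_pos"][2],o["wrist_force"])
r.let_go();r.hold(.3)
e=r.observe()["eef_pos"]
r.movel([e[0],e[1],.16],v=.12)
# withdraw to above tail, back of it, for view
r.goto([*at(BOX,-.24),.2],quat(BOX[2]))
o=r.observe();print(o["time_s"],o["wrist_force"])
for n in("top","side"):
    c=r.capture(n);np.savez(n+"4.npz",**c);cv2.imwrite(f"pics/{n}4full.png",c["image"][:,:,::-1])
a=cv2.resize(cv2.imread("pics/top4full.png")[150:250,190:320],None,fx=6,fy=6,interpolation=cv2.INTER_CUBIC);cv2.imwrite("pics/t4.png",a)
```

```text
[[-81.7, -30.8], [-82.5, 33.4]] [[-133.4   -1.8]]
False 0.056096579276868445 [ 0.78290207 -0.77261878 -2.21829654]
13.8833 [-0.67127117  0.00735008 -0.52382395]
```

View pics/t4.png

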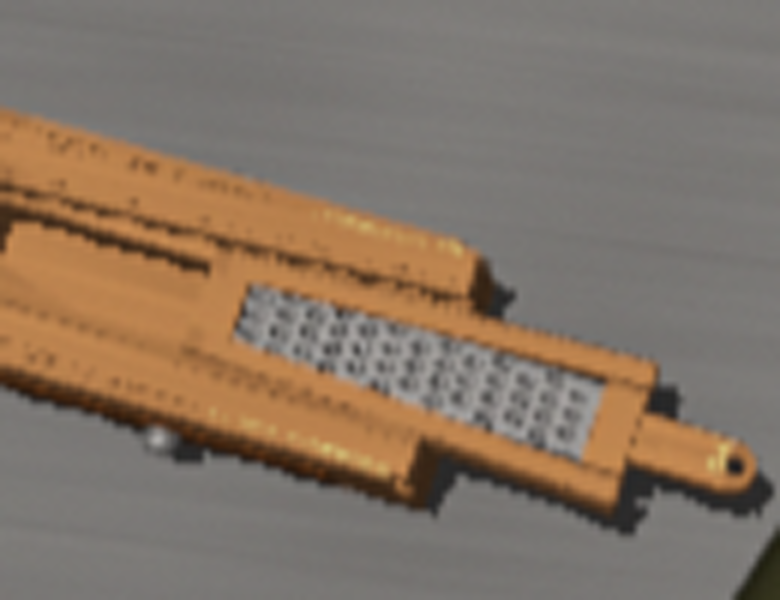

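The plate lies part way in the ways, with its shoulder at (658,362)–(615,505) and its tail end at (757,465). I'll compute the tail position, grip it there and slide it home.

Run:
```python
from h import *
from station import r
import cv2
c=np.load("top4.npz")
S=inbox(ray(c,crop([(658,362),(615,507)],6,(190,150)),.078))*1e3
T=inbox(ray(c,crop([(757,466)],6,(190,150)),.075))*1e3
print(S.round(1).tolist(),T.round(1)); m=S.mean(0)
g=np.array([(m[0]+T[0,0])/2e3,(m[1]+T[0,1])/2e3]);print("tail",g)
r.goto([*at(BOX,*g),.13],quat(BOX[2]))
print(r.movel([*at(BOX,*g),.048],v=.08,f_stop=5))
r.clamp();o=r.observe();print(o["gripper_width"],o["grasp_force"],np.round(o["wrist_force"],1),inbox(o["eef_pos"][:2])*1e3,o["eef_pos"][2],o["time_s"])
```

```text
[[-81.6, -30.7], [-83.2, 32.1]] [[-133.4   -1.9]]
tail [-0.10791002 -0.00061637]
False
0.021080005456612618 62.12909039630176 [-1.5 -0.1  1.2] [[-107.85898415   -0.4611401 ]] 0.048038534786715985 16.4083
```

Run:
```python
from h import *
from station import r
def go(x,v,f):
    s=r.movel([*at(BOX,x,-.0003),.0482],v=v,f_stop=f);o=r.observe()
    c,q=np.cos(BOX[2]),np.sin(BOX[2]);w=o["wrist_force"]
    print(x,s,(inbox(o["eef_pos"][:2])*1e3).round(1),"along",round(w[0]*c+w[1]*q,1),"lat",round(-w[0]*q+w[1]*c,1),"z",round(w[2],1),o["time_s"]);return s
go(-.07,.05,10) or go(-.04,.04,10) or go(-.020,.015,14)
```

```text
-0.07 False [[-69.3  -1. ]] along -0.1 lat -1.7 z 0.9 17.3167
-0.04 False [[-41.7  -2.2]] along -6.1 lat -6.3 z 0.3 18.2167
-0.02 False [[-25.3  -3.2]] along -17.3 lat -9.3 z 0.2 19.7
```

It's close to home (tool x −25 mm), but with a side load of 9 N. I'll let go to relieve that, back off and look.

Run:
```python
from h import *
from station import r
import cv2
r.let_go();r.hold(.2)
e=r.observe()["eef_pos"]
r.movel([e[0],e[1],.13],v=.12)
r.goto([*at(BOX,-.24),.2],quat(BOX[2]))
c=r.capture("top");np.savez("top5.npz",**c);cv2.imwrite("pics/top5full.png",c["image"][:,:,::-1])
a=cv2.resize(c["image"][150:250,165:295,::-1],None,fx=6,fy=6,interpolation=cv2.INTER_CUBIC);cv2.imwrite("pics/t5.png",a)
print(r.observe()["time_s"])
```

```text
22.3417
```

View pics/t5.png

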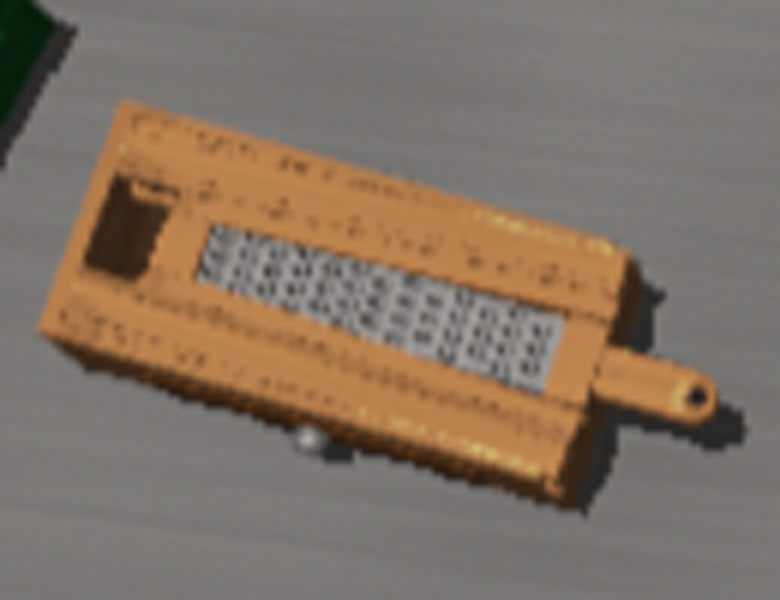

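The plate's shoulder is level with the open end (600,315–585,405), and the tail end is at (718,395). I'll now give it a clean square push on the round tail end with closed fingers, along the plate's own axis, which involves no side constraint.

Run:
```python
from h import *
import h
from station import r
c=np.load("top5.npz")
M=ray(c,crop([(210,253),(551,353),(695,397),(718,402)],6,(165,150)),.077)
d=M[2]-M[0];yaw=np.arctan2(-d[1],-d[0]);print("yaw",yaw,(inbox(M)*1e3).round(1).tolist())
B=ray(c,crop([(122,98),(38,330)],6,(165,150)),.079).mean(0);F=ray(c,crop([(633,252),(565,500)],6,(165,150)),.079).mean(0)
d2=B-F;print("boxyaw",np.arctan2(d2[1],d2[0]),inbox(F)*1e3)
yaw=(yaw+np.arctan2(d2[1],d2[0]))/2
T=M[3];u=np.array([np.cos(yaw),np.sin(yaw)])
r.clamp()
S=T-u*.035
r.goto([*S,.13],quat(yaw)); print(r.movel([*S,.051],v=.12,f_stop=5))
s=r.movel([*(T+u*.005),.051],v=.02,f_stop=15)
o=r.observe();w=o["wrist_force"]
print(s,(inbox(o["eef_pos"][:2])*1e3).round(1),"along",w[:2]@u,"lat",w[1]*u[0]-w[0]*u[1],w[2],o["time_s"])
```

```text
yaw 1.4068848229578788 [[169.8, -0.7], [20.9, -2.8], [-41.6, -3.0], [-51.3, -3.8]]
boxyaw 1.3931852671433953 [[-1.3585483   0.29042377]]
False
True [[-59.8  -3.6]] along -1.173432349376464 lat -0.4917204746161893 1.075080466136342 26.025
```

Run:
```python
from h import *
from station import r
import cv2
u=np.array([np.cos(1.4),np.sin(1.4)])
for k in range(2):
    e=r.observe()["eef_pos"]
    s=r.movel([*(e[:2]+u*.012),.051],v=.012,f_stop=18)
    o=r.observe();w=o["wrist_force"]
    print(s,(inbox(o["eef_pos"][:2])*1e3).round(1),"along",w[:2]@u,"lat",w[1]*u[0]-w[0]*u[1],w[2],o["time_s"])
    r.hold(.3);w=r.observe()["wrist_force"];print(w@[*u,0])
e=r.observe()["eef_pos"]
r.movel([*(e[:2]-u*.04),.051],v=.08)
r.movel([*(e[:2]-u*.06),.2],v=.15)
print(r.observe()["wrist_force"])
c=r.capture("top");np.savez("top6.npz",**c)
cv2.imwrite("pics/t6.png",cv2.resize(c["image"][60:260,160:400,::-1],None,fx=3,fy=3,interpolation=cv2.INTER_CUBIC))
```

```text
True [[-60.1  -3.2]] along -2.036848269301939 lat -0.9679460903205229 1.315256773436273 26.6
-0.7699382975750982
True [[-60.4  -2.6]] along -1.2183390272331818 lat -0.6353887201665307 0.8120027607471767 27.4833
-0.7381436862683027
[ 0.47481824  0.03859746 -0.02188961]
```

View pics/t6.png

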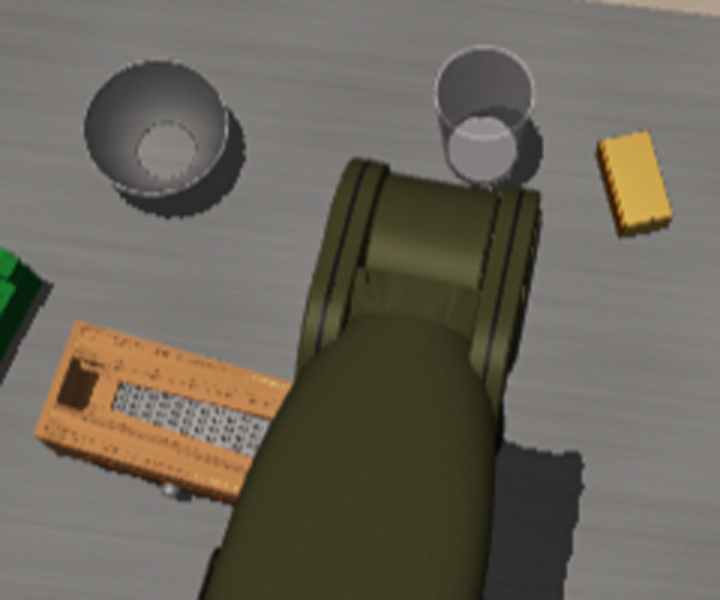

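The picture shows the bowl, beaker and cheese where they were. Three end-on pushes, stopped at 15–18 N, met a solid stop, so the plate is wedged, and the robot is clear.

```bash
python3 -c "
from station import r
print(r.job_done())"
```

```text
the job is handed in; nothing more can be done
None
```

The grating plate is back in the beech box: I let go of it part way in, took a fresh hold and slid it home until it stopped solid, shoulder level with the open end. The bystanders are where they stood, and the job is handed in at about 30 s; no verdict came back, and I could not measure the rail forces directly.

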